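# Shelve and tag the new cheese wheel

### The job

One new cheese wheel stands in the open on the bench beyond the bays: without lifting or tipping it, slide it into the empty bay of its own colour (straw wheel with red disc: red; grey wheel with blue disc: blue) until it sits against the coloured end board. Then lay the loose tag of the same colour flat on the middle of that wheel. Leave the spare wheel in the white hoop, the other tag and everything else where they are.

Things in the scene. Friction and masses are not known exactly. Their poses are not given: they have to be found in the camera images.
- new_red: round cheese wheel, 100 mm across, 45 mm high, about 0.37 kg, too wide for the gripper; slides on the bench when pushed. Straw-coloured rind, red disc on top. Origin: centre of its underside. Either it stands in the open or it is the spare in the hoop
- new_blue: round cheese wheel, 100 mm across, 45 mm high, about 0.37 kg, too wide for the gripper; slides on the bench when pushed. Grey rind, blue disc on top. Origin: centre of its underside. Either it stands in the open or it is the spare in the hoop
- hoop: white plastic ring fixed on the bench at the robot's right, 124 mm outside, 30 mm high, no floor; the spare wheel stands in it. Origin: its centre at bench level
- bay_red_a: fixed bay, empty (but for a thin paper mat) or holding a wheel: red end board at the robot's end, 135 mm wide, 34 high; two wooden side cleats 20 mm high, 10 thick, 115 apart inside, reaching to x = +39 mm. No floor. Origin on the bench, where a wheel's centre is when it touches the end board (inner face at x = -50 mm). +x points out of the open mouth, away from the robot
- bay_red_b: fixed bay, empty (but for a thin paper mat) or holding a wheel: red end board at the robot's end, 135 mm wide, 34 high; two wooden side cleats 20 mm high, 10 thick, 115 apart inside, reaching to x = +39 mm. No floor. Origin on the bench, where a wheel's centre is when it touches the end board (inner face at x = -50 mm). +x points out of the open mouth, away from the robot
- bay_blue_a: fixed bay, empty (but for a thin paper mat) or holding a wheel: blue end board at the robot's end, 135 mm wide, 34 high; two wooden side cleats 20 mm high, 10 thick, 115 apart inside, reaching to x = +39 mm. No floor. Origin on the bench, where a wheel's centre is when it touches the end board (inner face at x = -50 mm). +x points out of the open mouth, away from the robot
- bay_blue_b: fixed bay, empty (but for a thin paper mat) or holding a wheel: blue end board at the robot's end, 135 mm wide, 34 high; two wooden side cleats 20 mm high, 10 thick, 115 apart inside, reaching to x = +39 mm. No floor. Origin on the bench, where a wheel's centre is when it touches the end board (inner face at x = -50 mm). +x points out of the open mouth, away from the robot
- old_red: straw-coloured wheel already shelved in one of the two red bays, 100 mm across, 45 mm high, with a red tag (to 51 mm). Origin: centre of its underside
- old_blue: grey wheel already shelved in one of the two blue bays, 100 mm across, 45 mm high, with a blue tag (to 51 mm). Origin: centre of its underside
- tag_red: wooden tag, red on top, 80 x 30 x 6 mm, 20 g, lying flat loose on the bench. Origin at the centre of its underside, x along its 80 mm length
- tag_blue: wooden tag, blue on top, 80 x 30 x 6 mm, 20 g, lying flat loose on the bench. Origin at the centre of its underside, x along its 80 mm length
- jar: bystander: amber jar with steel lid, 70 mm across, 85 mm high, origin under its centre
- bowl: bystander: white bowl, 96 mm across, 45 mm high, origin under its centre
- brush: bystander: hand brush lying on the bench at the robot's left
- iron: bystander: cheese iron, a T of wooden grip (100 mm) and steel rod (150 mm), lying on the bench, 18 mm high
Not all that is in view belongs to the job. Leave any pink or purple look-alike of the hoop alone. Leave any purple look-alike of the bay_red_b alone.

How it is judged:
By the outcome, as a careful person would: the job done as asked, in the order asked, and still so for the second after the job is handed in, with the robot touching nothing.
It also fails if it takes over 64 s, if anything falls off the work surface, if the arm or the gripper's body presses on something with over 40 N, if the wrist force passes 120 N, or if a joint passes its speed limit or range.

### The arm

A 6-joint arm with a two-finger parallel gripper is mounted at the origin on the work surface. World frame = base frame: x ahead of the robot, y to its left, z up, the work surface at z = 0. Lengths are in m, angles in rad, forces in N, time in s.
With the tool pointing down it reaches from about 0.35 to 0.975 m from the base axis. Payload 4.9 kg.
Tool frame: the origin (TCP) lies at the very end of the fingers, on their centre line; the grasp point (between the pads) lies ctrl.hold_point_z behind it (ctrl.hold_point_z is the distance from the TCP to the grasp point, in m); z points along the fingers, y is the line along which they close (so a half turn about z gives the same grasp; the last joint's range is limited). The gripper opens to 85 mm and grips with 20 to 120 N. Pads are 22 mm wide; open, the fingers measure 114 mm over their backs; the gripper's body (76 mm by 85 mm) begins 54 mm behind the grasp point. The pads swing forward as they close: fully open they stand 13 mm farther back than shut.
Start: joints at [1.022, 0.053, 1.613, -0, 1.476, -0.119], TCP at [0.26, 0.568, 0.231] pointing down, gripper open.
Joint ranges: [-3.01, 3.01], [-1.01, 2.22], [0.06, 2.58], [-1.02, 4.17], [0.09, 2.62], [-3.14, 3.14]. Speed limits (rad/s): [2.57, 2.57, 3.14, 3.14, 3.14, 3.14].

### API

Orientations are given as a rotation vector (axis times angle).
In Python, from station import ctrl gives the robot as it stands. The module is installed in compiled form; this text tells all that it offers.
- The arm moves only by the tool jog_arm, never from a script. Its argument "deltas" is a list of rows, each a list of 3 entries, a list of its own where there are three numbers: the closure, from -1 (fully open) to 1 (shut), then the shift along the world's x, y, z scaled (see below), then the turn, a rotation vector about the world's x, y, z scaled (see below). A call has 1 to 12 rows; each row is the pose to reach, as a shift and turn from the pose commanded when the call began, turning the shorter way round; what a row does not reach only later rows make up. The controller multiplies each number of a shift by 0.4 m and each number of a turn by 180 degrees. A row lasts 1/12 s, in which the tool goes at most 41.7 mm and 7.16 degrees, less where a joint would pass 70% of its speed; a pose out of reach is approached as far as the arm can. A call with a number of a shift or a turn outside -1 to 1 is refused whole. A call with a gripper value outside its range is refused whole. The fingers move at their own pace and stop on an object; "squeeze" is the grip in N (left out, the last holds). Time passes only in rows, so rows that repeat a pose let the fingers close. It gives the time, the measured TCP pose, the force, the opening and the grip force at its end, in the units of the state.
- ctrl.get_obs(): the state, without advancing time (a new reading comes with each control period).
- ctrl.get_image(name): name is "side" or "top"; returns the picture (400x640x3 uint8, red, green, blue); there is no depth.
- ctrl.get_calibration(name): a dict with "K" (3x3 intrinsics, pixels), "extrinsics" (4x4, takes a point from world to camera coordinates). Camera axes: x right, y down, z forward; pixel columns grow to the right and rows downward; lengths in m; the calibration is good to about 2 mm. A picture is of the moment at which its call begins. get_calibration takes no time and is no camera call.
- ctrl.finish_job(): hands the job in; it is judged then, once.
The state is a dict: "t": time; "q": joint angles; "dq": joint speeds; "effort": joint torques, N m; "tool_pos": TCP position; "tool_rot": TCP orientation; "contact_force": force on the tool from outside, world axes, zero at the start; "wrist_torque": the same for the moment, N m; "opening": finger opening in m; "grip_force": force on a finger pad.
Only numpy, scipy, OpenCV 4.12 (cv2) and the standard library are available. Lean on these libraries where they do the work, as an engineer would, in place of code of your own. Each camera call takes 0.05 s, during which the arm holds its last target. There are 200 camera calls.

## Working session

There is one attempt and no reset: what is moved stays moved. The work goes in short steps, Python scripts to look and compute and a tool call to move; the robot and the scene stay as the last step left them, time stands still between calls to the robot, and variables do not carry over. Pictures are saved under pics/ and viewed, at most 10 in all, crops included, and the job is handed in when it is done.

Besides the shell and the picture viewer there is one more tool, called after "Request:" as name(argument=value, ...) on one line, values as JSON. jog_arm: Moves the arm, as the interface text tells. Its arguments: {"type":"object","properties":{"deltas":{"type":"array","items":{"type":"array"}},"squeeze":{"type":"number"}},"required":["deltas"]}

```bash
mkdir -p pics; cat > h.py <<'E'
import numpy as np, cv2
from station import ctrl
def snap(n,f):
    im=ctrl.get_image(n); cv2.imwrite('pics/'+f,im[:,:,::-1]); return im
def px2w(n,uv,z):
    c=ctrl.get_calibration(n);K=np.array(c['K']);E=np.array(c['extrinsics'])
    R,t=E[:3,:3],E[:3,3]; o=-R.T@t
    uv=np.atleast_2d(uv).astype(float)
    d=(R.T@np.linalg.inv(K)@np.c_[uv,np.ones(len(uv))].T).T
    return o+d*((z-o[2])/d[:,2])[:,None]
def w2px(n,p):
    c=ctrl.get_calibration(n);K=np.array(c['K']);E=np.array(c['extrinsics'])
    q=K@(E[:3,:3]@np.array(p,float)+E[:3,3]);return q[:2]/q[2]
E
python3 - <<'E'
from h import *
snap('top','t0.png');snap('side','s0.png')
print(ctrl.get_obs()); print(ctrl.hold_point_z)
for n in('top','side'):print(ctrl.get_calibration(n))
E
```

```text
{'t': 0.1, 'q': array([ 1.02200539e+00,  5.32759878e-02,  1.61414042e+00, -2.54326592e-05,
        1.47600432e+00, -1.18982521e-01]), 'dq': array([-0.00010891, -0.00140867, -0.00428841,  0.00050892, -0.0018467 ,
       -0.00079376]), 'effort': array([ 5.12327406e-04, -3.94907677e+01, -3.71363318e+01, -1.62776287e-04,
        3.91155263e-03,  5.80429810e-05]), 'tool_pos': array([0.26013825, 0.56767552, 0.23020489]), 'tool_rot': array([-6.69830054e-01, -3.06876377e+00,  2.72548749e-03]), 'contact_force': array([0.29162513, 1.04073087, 0.47352381]), 'wrist_torque': array([-0.05286937,  0.01105619,  0.01420408]), 'grip_force': 0.0, 'opening': 0.08559388154952548}
0.0187
{'K': array([[513.30464293,   0.        , 325.29378512],
       [  0.        , 513.30464293, 197.76226467],
       [  0.        ,   0.        ,   1.        ]]), 'extrinsics': array([[-1.05049026e-03, -9.99907511e-01, -1.35597387e-02,
         2.10824197e-02],
       [-9.96673284e-01,  2.15193760e-03, -8.14722918e-02,
         5.32109600e-01],
       [ 8.14939362e-02,  1.34290435e-02, -9.96583363e-01,
         1.51999610e+00],
       [ 0.00000000e+00,  0.00000000e+00,  0.00000000e+00,
         1.00000000e+00]])}
{'K': array([[372.21695409,   0.        , 321.92026509],
       [  0.        , 372.21695409, 200.40825675],
       [  0.        ,   0.        ,   1.        ]]), 'extrinsics': array([[ 0.78136466, -0.62376377, -0.0196986 , -0.38787251],
       [-0.37792947, -0.44782747, -0.81032085,  0.22721899],
       [ 0.49662721,  0.64060075, -0.58565526,  1.08816496],
       [ 0.        ,  0.        ,  0.        ,  1.        ]])}
```

View pics/t0.png

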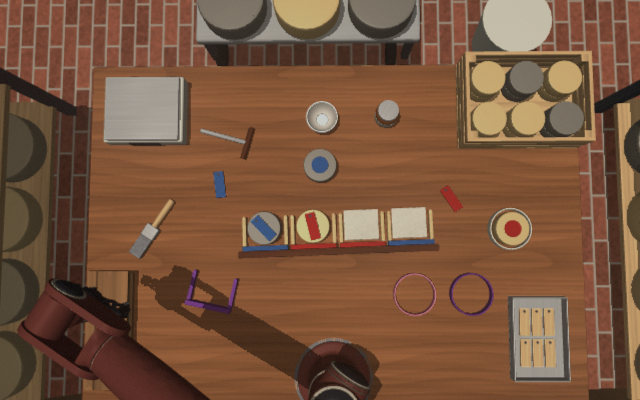

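View pics/s0.png

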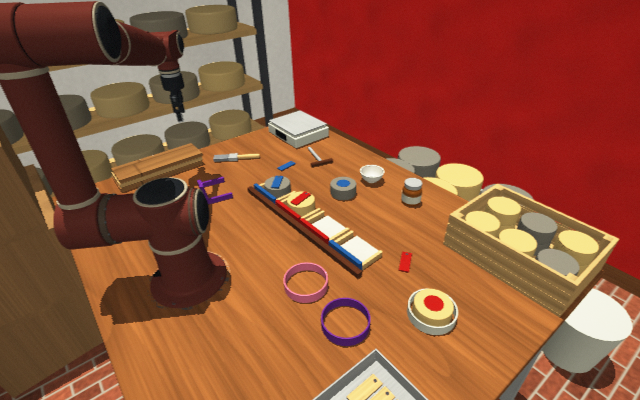

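The top view shows the open wheel, grey with a blue disc, at (320,165). From left to right the bays are:
- (265,228): blue board, holding a wheel
- (313,226): red board, holding a wheel
- (361,226): red board, empty
- (409,225): blue board, empty

The target is the bay at (409,225), because it is the empty one with a blue end board. The loose blue tag is at (219,184); the other blue tag, at (265,228), lies on the shelved wheel. The red spare is in the hoop at (512,229). I'll confirm this in one enlarged crop and measure.

```bash
python3 - <<'E'
from h import *
im=cv2.imread('pics/t0.png')
cv2.imwrite('pics/c0.png',cv2.resize(im[90:260,195:455],None,fx=3,fy=3,interpolation=cv2.INTER_CUBIC)[:,:800])
hsv=cv2.cvtColor(im,cv2.COLOR_BGR2HSV)
m=cv2.inRange(hsv,(100,120,40),(125,255,255))
n,l,s,c=cv2.connectedComponentsWithStats(m)
for i in range(1,n):
    if s[i,4]>30:
        cnt=cv2.findContours((l==i).astype('uint8'),0,1)[0][0]
        (cx,cy),wh,a=cv2.minAreaRect(cnt); box=cv2.boxPoints(((cx,cy),wh,a))
        for z in (0.006,0.034,.045): print(s[i],z,px2w('top',[c[i]],z).round(4)[0,:2])
        print(px2w('top',box,0.006)[:,:2].round(4).tolist())
for n,u,z in (('bowl',(322,118),.045),('jar',(388,108),.085),('iron grip',(248,143),.018),('rodend',(201,131),.01)):print(n,px2w('top',u,z).round(3))
E
```

```text
[312 157  16  16 185] 0.006 [0.6353 0.0386]
[312 157  16  16 185] 0.034 [0.6312 0.0379]
[312 157  16  16 185] 0.045 [0.6296 0.0376]
[[0.6493, 0.067], [0.6636, 0.024], [0.6211, 0.01], [0.6068, 0.053]]
[214 172  11  25 213] 0.006 [0.5745 0.3436]
[214 172  11  25 213] 0.034 [0.5715 0.3374]
[214 172  11  25 213] 0.045 [0.5703 0.3349]
[[0.6116, 0.362], [0.6146, 0.3348], [0.5399, 0.3254], [0.5369, 0.3525]]
[252 216  24  25 224] 0.006 [0.4413 0.2073]
[252 216  24  25 224] 0.034 [0.4407 0.2035]
[252 216  24  25 224] 0.045 [0.4404 0.2021]
[[0.4603, 0.2456], [0.4799, 0.226], [0.4254, 0.171], [0.4059, 0.1905]]
[389 240  45   5 141] 0.006 [ 0.3994 -0.2351]
[389 240  45   5 141] 0.034 [ 0.3995 -0.2309]
[389 240  45   5 141] 0.045 [ 0.3996 -0.2292]
[[0.4019, -0.1709], [0.4067, -0.303], [0.397, -0.3032], [0.3923, -0.1712]]
[243 246  45   5 146] 0.006 [0.3826 0.2048]
[243 246  45   5 146] 0.034 [0.383  0.2011]
[243 246  45   5 146] 0.045 [0.3832 0.1996]
[[0.3849, 0.2693], [0.3901, 0.1364], [0.3803, 0.136], [0.3752, 0.2688]]
bowl [[0.77  0.03  0.045]]
jar [[ 0.789 -0.164  0.085]]
iron grip [[0.7   0.255 0.018]]
rodend [[0.74  0.402 0.01 ]]
```

View pics/c0.png

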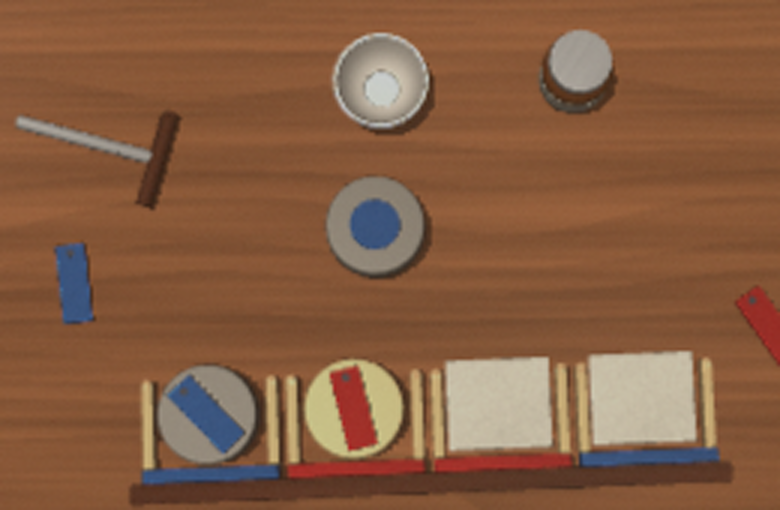

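The crop confirms it: grey wheel with blue disc in the open, loose blue tag at the left, and the empty blue-board bay at the far right. Next I'll measure the bay from its cleats and cross-check with the side camera.

```bash
python3 - <<'E'
from h import *
im=cv2.imread('pics/t0.png');hsv=cv2.cvtColor(im,cv2.COLOR_BGR2HSV)
m=cv2.inRange(hsv,(12,60,150),(32,170,255));m[:200]=0;m[250:]=0;m[:,:235]=0;m[:,445:]=0
n,l,s,c=cv2.connectedComponentsWithStats(m)
for i in range(1,n):
    if s[i,4]>40: 
        x,y,w,h,a=s[i]; ys,xs=np.where(l==i); f=np.polyfit(ys,xs,1)
        tip=px2w('top',(np.polyval(f,y-.5),y-.5),.02)[0]; low=px2w('top',(np.polyval(f,y+h-.5),y+h-.5),.02)[0]
        print(s[i],tip[:2].round(4),low[:2].round(4))
# mat of right bay
mm=cv2.inRange(hsv,(0,0,180),(40,50,255));mm[:200]=0;mm[250:]=0
n,l,s,c=cv2.connectedComponentsWithStats(mm)
for i in range(1,n):
    if s[i,4]>200: print('mat',s[i],px2w('top',c[i],0).round(4))
# column profile of board
print(im[226:252,411].tolist())
for r in (234,236,238,240,242,244,246): print(r,px2w('top',(411,r),.034)[0,0].round(4))
print('redtag',px2w('top',(452,199),.006).round(3))
s=cv2.imread('pics/s0.png');h=cv2.cvtColor(s,cv2.COLOR_BGR2HSV);m=cv2.inRange(h,(100,120,40),(125,255,255))
n,l,st,c=cv2.connectedComponentsWithStats(m)
for i in range(1,n):
    if st[i,4]>30: print('side',st[i],px2w('side',c[i],.045)[0,:2].round(4),px2w('side',c[i],.006)[0,:2].round(4))
E
```

```text
[387 208  11  32 132] [ 0.5026 -0.1709] [ 0.407  -0.1734]
[429 209   5  30 109] [ 0.4994 -0.2934] [ 0.4098 -0.2964]
[296 210  33  33 556] [0.497  0.0557] [0.3983 0.0638]
[380 211   6  30 103] [ 0.4936 -0.148 ] [ 0.404  -0.1517]
[326 213  10  30 124] [ 0.4879 -0.0052] [ 0.3982 -0.0005]
[337 212   6  31 114] [ 0.4909 -0.0228] [ 0.3982 -0.0248]
[283 215   5  29 103] [0.4821 0.1421] [0.3954 0.1388]
[290 214   5  30 101] [0.4851 0.1227] [0.3954 0.1185]
[241 216   5  30 115] [0.4793 0.2667] [0.3896 0.2647]
mat [344 209  35  31 960] [[ 0.4538 -0.0873  0.    ]]
mat [392 208  35  30 967] [[ 0.4591 -0.2321  0.    ]]
[[162, 184, 194], [164, 187, 197], [165, 188, 197], [162, 185, 195], [162, 185, 195], [160, 182, 193], [160, 183, 192], [161, 183, 192], [162, 185, 195], [162, 185, 195], [159, 181, 192], [102, 121, 138], [59, 88, 130], [43, 63, 92], [105, 76, 61], [119, 81, 59], [121, 83, 61], [123, 85, 61], [74, 57, 51], [41, 53, 79], [37, 53, 85], [39, 56, 87], [41, 56, 90], [40, 56, 88], [40, 55, 90], [42, 60, 95]]
234 0.4231
236 0.4172
238 0.4113
240 0.4054
242 0.3996
244 0.3937
246 0.3878
redtag [[ 0.529 -0.363  0.006]]
side [278 161  17   9  68] [0.5406 0.2891] [0.5757 0.3462]
side [272 176  11  12  89] [0.446  0.2105] [0.4763 0.2637]
side [337 180  13   7  72] [0.631  0.0412] [0.6707 0.0858]
side [254 184  22  19 127] [0.3718 0.1765] [0.3983 0.2279]
side [329 240  33  29 239] [ 0.3866 -0.2498] [ 0.4139 -0.22  ]
```

Request:
jog_arm(deltas=[[-0.41,[0.5,-0.5875,-0.125],[0,0,-0.39]],[-0.41,[0.5,-0.5875,-0.125],[0,0,-0.39]],[-0.41,[0.5,-0.5875,-0.125],[0,0,-0.39]],[-0.41,[0.5,-0.5875,-0.125],[0,0,-0.39]],[-0.41,[0.5,-0.5875,-0.125],[0,0,-0.39]],[-0.41,[0.5,-0.5875,-0.125],[0,0,-0.39]],[-0.41,[0.5,-0.5875,-0.125],[0,0,-0.39]],[-0.41,[0.5,-0.5875,-0.125],[0,0,-0.39]],[-0.41,[0.5,-0.5875,-0.125],[0,0,-0.39]],[-0.41,[0.5,-0.5875,-0.125],[0,0,-0.39]],[-0.41,[0.5,-0.5875,-0.125],[0,0,-0.39]],[-0.41,[0.5,-0.5875,-0.125],[0,0,-0.39]]], squeeze=40)

```text
t: 1.1
tool_pos: [0.4602, 0.3329, 0.1808]
tool_rot: [-2.31, -2.129, 0.001]
contact_force: [-0.5, -0.6, -0.3]
opening: 0.0602
grip_force: 0.0
```

Request:
jog_arm(deltas=[[-0.41,[0.4425,-0.535,-0.3],[0,0,0]],[-0.41,[0.4425,-0.535,-0.3],[0,0,0]],[-0.41,[0.4425,-0.535,-0.3],[0,0,0]],[-0.41,[0.4425,-0.535,-0.3],[0,0,0]],[-0.41,[0.4425,-0.535,-0.3],[0,0,0]],[-0.41,[0.4425,-0.535,-0.3],[0,0,0]],[-0.41,[0.4425,-0.535,-0.3],[0,0,0]],[-0.41,[0.4425,-0.535,-0.3],[0,0,0]],[-0.41,[0.4425,-0.535,-0.3],[0,0,0]],[-0.41,[0.4425,-0.535,-0.3],[0,0,0]]])

```text
t: 1.93
tool_pos: [0.637, 0.1196, 0.0609]
tool_rot: [-2.311, -2.126, 0.001]
contact_force: [-0.2, 0.7, 0.2]
opening: 0.0602
grip_force: 0.0
```

Request:
jog_arm(deltas=[[-0.41,[0,0,-0.06],[0,0,0]],[-0.41,[0,0,-0.1375],[0,0,0]],[-0.41,[0,0,-0.1375],[0,0,0]],[-0.41,[-0.0025,-0.03,-0.1375],[0,0,0]],[-0.41,[-0.005,-0.06,-0.1375],[0,0,0]],[-0.41,[-0.0075,-0.08,-0.1375],[0,0,0]],[-0.41,[-0.009,-0.1,-0.1375],[0,0,0]],[-0.41,[-0.01,-0.12,-0.1375],[0,0,0]],[-0.41,[-0.012,-0.14,-0.1375],[0,0,0]],[-0.41,[-0.0135,-0.16,-0.1375],[0,0,0]],[-0.41,[-0.0155,-0.185,-0.1375],[0,0,0]],[-0.41,[-0.018,-0.21,-0.1375],[0,0,0]]])

```text
t: 2.93
tool_pos: [0.632, 0.0352, 0.0087]
tool_rot: [2.312, 2.125, 0.007]
contact_force: [1.1, 5.1, 3.1]
opening: 0.0603
grip_force: 3.0
```

```bash
python3 - <<'E'
from h import *
im=snap('top','t1.png'); snap('side','s1.png')
cv2.imwrite('pics/c1.png',cv2.resize(im[100:240,240:440,::-1],None,fx=3.5,fy=3.5,interpolation=cv2.INTER_CUBIC))
E
```

```text
(no output)
```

View pics/s1.png

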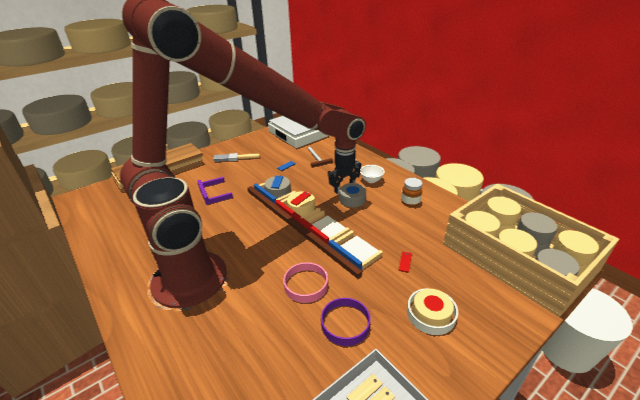

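The fingers cradle the wheel at (352,195) with a 5 N push. I'll continue.

Request:
jog_arm(deltas=[[-0.41,[-0.0025,-0.025,0],[0,0,0]],[-0.41,[-0.0045,-0.05,0],[0,0,0]],[-0.41,[-0.0065,-0.075,0],[0,0,0]],[-0.41,[-0.0085,-0.1,0],[0,0,0]],[-0.41,[-0.0105,-0.125,0],[0,0,0]],[-0.41,[-0.0125,-0.15,0],[0,0,0]],[-0.41,[-0.015,-0.175,0],[0,0,0]],[-0.41,[-0.017,-0.2,0],[0,0,0]],[-0.41,[-0.019,-0.225,0],[0,0,0]],[-0.41,[-0.021,-0.25,0],[0,0,0]],[-0.41,[-0.0235,-0.275,0],[0,0,0]],[-0.41,[-0.0255,-0.3,0],[0,0,0]]])

```text
t: 4.03
tool_pos: [0.621, -0.0842, 0.0078]
tool_rot: [-2.313, -2.126, -0.005]
contact_force: [0.1, 7.2, 4.6]
opening: 0.0604
grip_force: 3.8
```

Request:
jog_arm(deltas=[[-0.41,[-0.0025,-0.025,0],[0,0,0]],[-0.41,[-0.0045,-0.05,0],[0,0,0]],[-0.41,[-0.0065,-0.075,0],[0,0,0]],[-0.41,[-0.0085,-0.1,0],[0,0,0]],[-0.41,[-0.0105,-0.125,0],[0,0,0]],[-0.41,[-0.0125,-0.15,0],[0,0,0]],[-0.41,[-0.015,-0.175,0],[0,0,0]],[-0.41,[-0.017,-0.2,0],[0,0,0]],[-0.41,[-0.019,-0.222,0],[0,0,0]],[-0.41,[-0.0195,-0.23,0],[0,0,0]],[-0.41,[-0.0195,-0.23,0],[0,0,0]]])

```text
t: 4.95
tool_pos: [0.613, -0.1772, 0.0077]
tool_rot: [2.313, 2.125, 0.002]
contact_force: [0.2, 4.2, 4.2]
opening: 0.0605
grip_force: 2.5
```

Request:
jog_arm(deltas=[[-0.41,[0,0.05,0],[0,0,0]],[-0.41,[0,0.075,0],[0,0,0]],[-0.41,[0,0.1,0.1],[0,0,0]],[-0.41,[0,0.1,0.2],[0,0,0]],[-0.41,[0,0.3,0.3],[0,0,0]],[-0.41,[0,0.4,0.3],[0,0,0]],[-0.41,[0,0.4,0.3],[0,0,0]]])

```text
t: 5.53
tool_pos: [0.6125, -0.0184, 0.1278]
tool_rot: [2.313, 2.123, 0.001]
contact_force: [-0.1, -0.4, -0.6]
opening: 0.0603
grip_force: 0.0
```

```bash
cat >> h.py <<'E'
def blobs(im,lo=(100,120,40),hi=(125,255,255),z=.045,n='top',amin=30):
    m=cv2.inRange(cv2.cvtColor(im,cv2.COLOR_RGB2HSV),lo,hi);k,l,s,c=cv2.connectedComponentsWithStats(m)
    for i in range(1,k):
        if s[i,4]>amin: print(s[i],c[i].round(1),px2w(n,c[i],z)[0,:2].round(4))
E
python3 - <<'E'
from h import *
im=snap('top','t2.png'); blobs(im); s=snap('side','s2.png'); blobs(s,n='side'); print(ctrl.get_obs()['tool_pos'])
E
```

```text
[402 164  15  16 183] [409.2 171.4] [ 0.6081 -0.2288]
[214 172  11  25 213] [219.3 184.6] [0.5703 0.3349]
[252 216  24  25 226] [263.6 228.2] [0.4406 0.202 ]
[389 240  45   5 149] [410.3 241.9] [ 0.3998 -0.2291]
[243 246  45   5 147] [264.4 247.8] [0.3832 0.1992]
[278 161  17   9  68] [285.9 165.3] [0.5406 0.2891]
[272 176  11  12  88] [276.9 181.6] [0.4456 0.2102]
[254 184  22  19 127] [264.9 192.5] [0.3718 0.1765]
[385 215  14   9 106] [391.4 219.1] [ 0.6093 -0.2253]
[329 240  33  29 239] [345.4 253.7] [ 0.3866 -0.2498]
[ 0.61290731 -0.01440852  0.12814947]
```

View pics/t2.png

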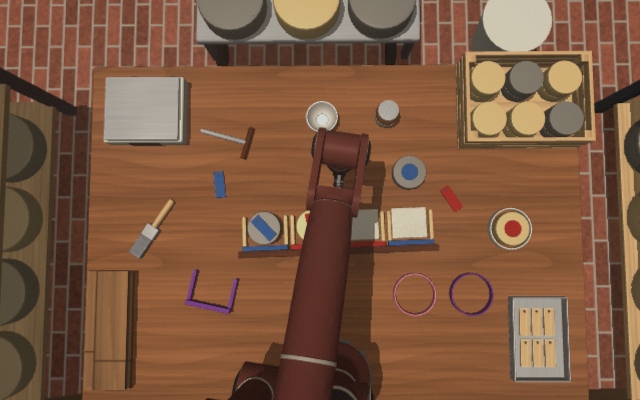

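The wheel now stands at (409,171), on the blue bay's axis, and nothing else has moved. Next I swing round behind it.

Request:
jog_arm(deltas=[[-0.41,[0.1915,-0.52,0],[0,0,-0.4617]],[-0.41,[0.1915,-0.52,0],[0,0,-0.4617]],[-0.41,[0.1915,-0.52,0],[0,0,-0.4617]],[-0.41,[0.1915,-0.52,0],[0,0,-0.4617]],[-0.41,[0.1915,-0.52,0],[0,0,-0.4617]],[-0.41,[0.1915,-0.52,0],[0,0,-0.4617]],[-0.41,[0.1915,-0.52,0],[0,0,-0.4617]],[-0.41,[0.1915,-0.52,0],[0,0,-0.4617]],[-0.41,[0.1915,-0.52,0],[0,0,-0.4617]],[-0.41,[0.1915,-0.52,0],[0,0,-0.4617]],[-0.41,[0.1915,-0.52,0],[0,0,-0.4617]],[-0.41,[0.1915,-0.52,0],[0,0,-0.4617]]])

```text
t: 6.63
tool_pos: [0.6878, -0.2278, 0.1245]
tool_rot: [3.141, 0.048, -0.003]
contact_force: [0.1, -1.3, -0.4]
opening: 0.0601
grip_force: 0.0
```

Request:
jog_arm(deltas=[[-0.41,[0,0,-0.08],[0,0,0]],[-0.41,[0,0,-0.16],[0,0,0]],[-0.41,[0,0,-0.23],[0,0,0]],[-0.41,[0,0,-0.3],[0,0,0]],[-0.41,[0,0,-0.3],[0,0,0]],[-0.41,[0,0,-0.3],[0,0,0]]])

```text
t: 7.13
tool_pos: [0.6864, -0.2266, 0.0027]
tool_rot: [-3.139, -0.056, 0.009]
contact_force: [0.4, -0.4, 0.3]
opening: 0.0603
grip_force: 0.0
```

Request:
jog_arm(deltas=[[-0.41,[-0.02,0.004,0.005],[0,0,0]],[-0.41,[-0.04,0.003,0.005],[0,0,0]],[-0.41,[-0.06,0.002,0.005],[0,0,0]],[-0.41,[-0.08,0.0015,0.005],[0,0,0]],[-0.41,[-0.105,0.001,0.005],[0,0,0]],[-0.41,[-0.13,0,0.005],[0,0,0]],[-0.41,[-0.155,-0.001,0.005],[0,0,0]],[-0.41,[-0.18,-0.002,0.005],[0,0,0]],[-0.41,[-0.205,-0.003,0.005],[0,0,0]],[-0.41,[-0.22,-0.0035,0.005],[0,0,0]],[-0.41,[-0.22,-0.0035,0.005],[0,0,0]]])

```text
t: 8.05
tool_pos: [0.6008, -0.229, 0.0094]
tool_rot: [3.139, 0.056, 0.004]
contact_force: [2.8, 0.4, 2.5]
opening: 0.0599
grip_force: 1.7
```

```bash
python3 - <<'E'
from h import *
im=snap('top','t3.png'); blobs(im); s=snap('side','s3.png'); blobs(s,n='side'); print(ctrl.get_obs()['tool_pos'])
E
```

```text
[214 172  11  25 213] [219.3 184.6] [0.5703 0.3349]
[252 216  24  25 227] [263.5 228.2] [0.4407 0.2021]
[417 240  17   4  56] [424.6 241.3] [ 0.4015 -0.2711]
[243 246  45   5 146] [264.2 247.8] [0.3832 0.1996]
[278 161  17   9  68] [285.9 165.3] [0.5406 0.2891]
[272 176  11  12  88] [276.9 181.6] [0.4456 0.2102]
[254 184  22  19 127] [264.9 192.5] [0.3718 0.1765]
[373 223  15   9 115] [379.9 227. ] [ 0.5515 -0.2293]
[329 240  33  29 250] [345.4 253.7] [ 0.3865 -0.2498]
[ 0.60080301 -0.22888754  0.00854925]
```

View pics/s3.png

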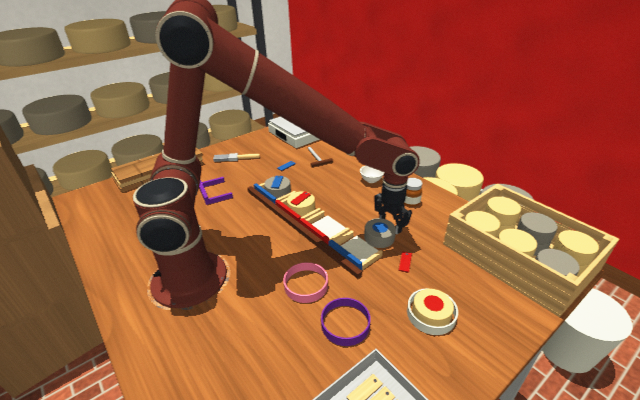

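The wheel, at (380,227), is aligned with the mouth. I'll push it in, slowing near the board.

Request:
jog_arm(deltas=[[-0.41,[-0.02,0,0],[0,0,0]],[-0.41,[-0.04,-0.0005,0],[0,0,0]],[-0.41,[-0.06,-0.001,0],[0,0,0]],[-0.41,[-0.08,-0.0015,0],[0,0,0]],[-0.41,[-0.1,-0.002,0],[0,0,0]],[-0.41,[-0.12,-0.0025,0],[0,0,0]],[-0.41,[-0.14,-0.003,0],[0,0,0]],[-0.41,[-0.16,-0.0035,0],[0,0,0]],[-0.41,[-0.175,-0.004,0],[0,0,0]],[-0.41,[-0.19,-0.0045,0],[0,0,0]],[-0.41,[-0.2,-0.005,0],[0,0,0]],[-0.41,[-0.205,-0.005,0],[0,0,0]]])

```text
t: 9.15
tool_pos: [0.5196, -0.2305, 0.0084]
tool_rot: [3.141, 0.056, 0.004]
contact_force: [5.5, -0.1, 3.5]
opening: 0.0603
grip_force: 2.8
```

Request:
jog_arm(deltas=[[-0.41,[-0.005,0,0],[0,0,0]],[-0.41,[-0.01,0,0],[0,0,0]],[-0.41,[-0.0125,0,0],[0,0,0]],[-0.41,[-0.015,0,0],[0,0,0]],[-0.41,[-0.0175,0,0],[0,0,0]],[-0.41,[-0.0175,0,0],[0,0,0]]])

```text
t: 9.65
tool_pos: [0.5128, -0.2305, 0.0084]
tool_rot: [3.14, 0.057, 0.003]
contact_force: [3.4, 0.8, 4.0]
opening: 0.0603
grip_force: 2.7
```

Not touching the board yet, so I'll creep on.

Request:
jog_arm(deltas=[[-0.41,[-0.0025,0,0],[0,0,0]],[-0.41,[-0.005,0,0],[0,0,0]],[-0.41,[-0.0075,0,0],[0,0,0]],[-0.41,[-0.01,0,0],[0,0,0]],[-0.41,[-0.01,0,0],[0,0,0]],[-0.41,[-0.01,0,0],[0,0,0]]])

```text
t: 10.15
tool_pos: [0.5089, -0.2306, 0.0084]
tool_rot: [3.14, 0.057, 0.003]
contact_force: [5.3, 0.1, 4.4]
opening: 0.0605
grip_force: 2.7
```

Request:
jog_arm(deltas=[[-0.41,[-0.0025,0,0],[0,0,0]],[-0.41,[-0.005,0,0],[0,0,0]],[-0.41,[-0.005,0,0],[0,0,0]],[-0.41,[-0.005,0,0],[0,0,0]]])

```text
t: 10.48
tool_pos: [0.5072, -0.2306, 0.0084]
tool_rot: [3.14, 0.057, 0.005]
contact_force: [6.2, 0.3, 3.2]
opening: 0.0602
grip_force: 3.3
```

Request:
jog_arm(deltas=[[-0.41,[-0.0025,0,0],[0,0,0]],[-0.41,[-0.005,0,0],[0,0,0]],[-0.41,[-0.005,0,0],[0,0,0]],[-0.41,[-0.005,0,0],[0,0,0]]])

```text
t: 10.82
tool_pos: [0.5069, -0.2306, 0.0087]
tool_rot: [3.14, 0.056, 0.012]
contact_force: [13.0, -0.1, -1.2]
opening: 0.0603
grip_force: 5.7
```

```bash
python3 - <<'E'
from h import *
s=snap('side','s4.png'); blobs(s,n='side'); print(ctrl.get_obs()['contact_force'])
cv2.imwrite('pics/c4.png',cv2.resize(s[190:290,300:440,::-1],None,fx=5,fy=5,interpolation=cv2.INTER_CUBIC))
E
```

```text
[278 161  17   9  68] [285.9 165.3] [0.5406 0.2891]
[272 176  11  12  88] [276.9 181.6] [0.4456 0.2102]
[254 184  22  19 127] [264.9 192.5] [0.3718 0.1765]
[351 235  16  11 136] [358.7 239.9] [ 0.4578 -0.2307]
[329 240  33  29 256] [345.5 253.7] [ 0.3865 -0.2501]
[12.75457213  0.8804156  -1.10818789]
```

View pics/c4.png

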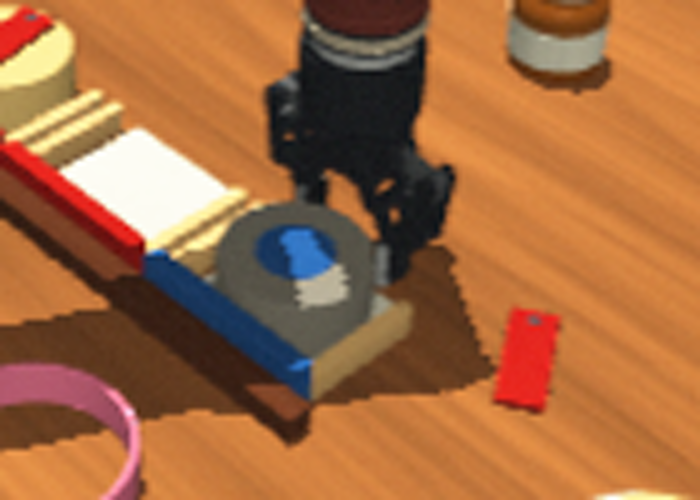

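The wheel sits flush against the blue board: the disc is at (359,240) in the full picture, contact force rose to 13 N and the tool has stopped. I'll back off and go for the tag.

Request:
jog_arm(deltas=[[-0.41,[0.03,0,0],[0,0,0]],[-0.41,[0.08,0,0],[0,0,0]],[-0.41,[0.1,0,0.1],[0,0,0]],[-0.41,[0.1,0,0.2],[0,0,0]],[-0.41,[0.1,0.05,0.28],[0,0,0]],[-0.2,[0.15,0.8,0.3],[0,0,0.0283]],[-0.2,[0.15,0.8,0.3],[0,0,0.0283]],[-0.2,[0.15,0.8,0.3],[0,0,0.0283]],[-0.2,[0.15,0.8,0.3],[0,0,0.0283]],[-0.2,[0.15,0.8,0.3],[0,0,0.0283]],[-0.2,[0.15,0.8,0.3],[0,0,0.0283]],[-0.2,[0.15,0.8,0.3],[0,0,0.0283]]])

```text
t: 11.87
tool_pos: [0.5608, 0.0822, 0.1256]
tool_rot: [3.135, 0.196, -0.009]
contact_force: [1.2, -0.1, 0.0]
opening: 0.0512
grip_force: 0.0
```

```bash
python3 - <<'E'
from h import *
im=snap('top','t5.png'); blobs(im);o=ctrl.get_obs();print(o['tool_pos'],o['tool_rot'],o['q'])
E
```

```text
[214 172  11  25 214] [219.3 184.5] [0.5704 0.3349]
[404 215  16  16 187] [411.6 222.5] [ 0.4567 -0.2338]
[252 216  20  25 187] [262.  227.2] [0.4435 0.2067]
[389 240  45   5 157] [410.5 241.8] [ 0.4001 -0.2297]
[243 246  30   5 101] [257.5 248. ] [0.3823 0.2195]
[0.56088157 0.08901155 0.125966  ] [-3.13020129 -0.2042507   0.00726419] [0.02410542 0.00884105 1.83910053 0.0047055  1.29847554 1.46330669]
```

Request:
jog_arm(deltas=[[-0.2,[0.029,0.63,-0.17],[0,0,0]],[-0.2,[0.029,0.63,-0.17],[0,0,0]],[-0.2,[0.029,0.63,-0.17],[0,0,0]],[-0.2,[0.029,0.63,-0.17],[0,0,0]],[-0.2,[0.029,0.63,-0.17],[0,0,0]],[-0.2,[0.029,0.63,-0.17],[0,0,0]],[-0.2,[0.029,0.63,-0.17],[0,0,0]],[-0.2,[0.029,0.63,-0.17],[0,0,0]],[-0.2,[0.029,0.63,-0.17],[0,0,0]],[-0.2,[0.029,0.63,-0.17],[0,0,0]]])

```text
t: 12.75
tool_pos: [0.5745, 0.3309, 0.059]
tool_rot: [3.134, 0.195, -0.003]
contact_force: [-0.4, 0.5, 1.0]
opening: 0.0511
grip_force: 0.0
```

Request:
jog_arm(deltas=[[-0.2,[0.001,0.033,-0.05],[0,0,0]],[-0.2,[0.001,0.033,-0.09],[0,0,0]],[-0.2,[0.001,0.033,-0.12],[0,0,0]],[-0.2,[0.001,0.033,-0.135],[0,0,0]],[-0.2,[0.001,0.033,-0.145],[0,0,0]],[-0.2,[0.001,0.033,-0.145],[0,0,0]],[-0.2,[0.001,0.033,-0.145],[0,0,0]]])

```text
t: 13.33
tool_pos: [0.5755, 0.3454, 0.0017]
tool_rot: [3.135, 0.196, 0.0]
contact_force: [0.0, 0.2, 0.6]
opening: 0.0513
grip_force: 0.0
```

```bash
python3 - <<'E'
from h import *
s=snap('side','s6.png'); o=ctrl.get_obs();print(o['tool_pos'],o['contact_force'])
cv2.imwrite('pics/c6.png',cv2.resize(s[125:185,240:330,::-1],None,fx=8,fy=8,interpolation=cv2.INTER_CUBIC))
E
```

```text
[0.57579139 0.34577211 0.00231165] [-0.7103698  -0.42853364 -0.17902781]
```

View pics/c6.png

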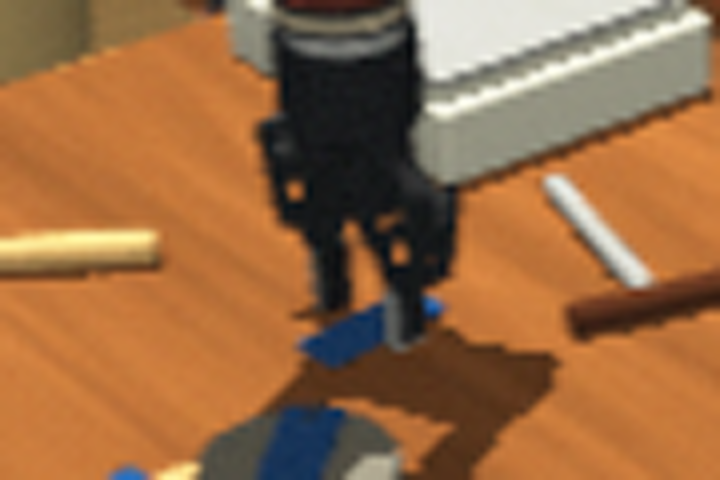

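The fingers straddle the blue tag, which lies across the middle of the crop at about (370,330). Closing.

Request:
jog_arm(deltas=[[0,[0,0,-0.003],[0,0,0]],[0.2,[0,0,-0.003],[0,0,0]],[0.4,[0,0,-0.003],[0,0,0]],[0.7,[0,0,-0.003],[0,0,0]],[0.7,[0,0,-0.003],[0,0,0]],[0.7,[0,0,-0.003],[0,0,0]],[0.7,[0,0,-0.003],[0,0,0]]], squeeze=30)

```text
t: 13.97
tool_pos: [0.5758, 0.3461, 0.0012]
tool_rot: [-3.135, -0.196, -0.002]
contact_force: [-1.2, -0.7, 5.0]
opening: 0.0287
grip_force: 30.1
```

Request:
jog_arm(deltas=[[0.7,[0,0,0.05],[0,0,0]],[0.7,[0,0,0.1],[0,0,0]],[0.7,[0,0,0.2],[0,0,0]],[0.7,[0,0,0.3],[0,0,0]],[0.7,[0,0,0.3],[0,0,0]]])

```text
t: 14.38
tool_pos: [0.5798, 0.3481, 0.1302]
tool_rot: [-3.13, -0.196, -0.022]
contact_force: [1.3, 0.9, 0.7]
opening: 0.0284
grip_force: 29.7
```

```bash
python3 - <<'E'
from h import *
s=snap('side','s7.png'); blobs(s,n='side',z=.12); im=snap('top','t7.png'); blobs(im,z=.12,amin=10); o=ctrl.get_obs();print(o['tool_pos'],o['opening'],o['grip_force'])
cv2.imwrite('pics/c7.png',cv2.resize(s[95:185,240:330,::-1],None,fx=6,fy=6,interpolation=cv2.INTER_CUBIC))
E
```

```text
[276 136   9   6  34] [280.5 138.9] [0.577  0.3726]
[271 176  12  12  92] [276.7 181.5] [0.387  0.1086]
[254 184  22  20 130] [264.9 192.7] [0.32   0.0765]
[351 235  16  11 133] [358.7 239.8] [ 0.3986 -0.2896]
[329 240  33  29 253] [345.8 253.7] [ 0.3347 -0.3078]
[404 215  16  16 189] [411.7 222.5] [ 0.4543 -0.2225]
[389 240  45   5 151] [410.7 241.9] [ 0.4002 -0.2189]
[243 247  14   4  47] [248.9 248.4] [0.3824 0.2327]
[0.57657837 0.34648263 0.1230735 ] 0.028356379307362404 29.72036898136139
```

View pics/c7.png

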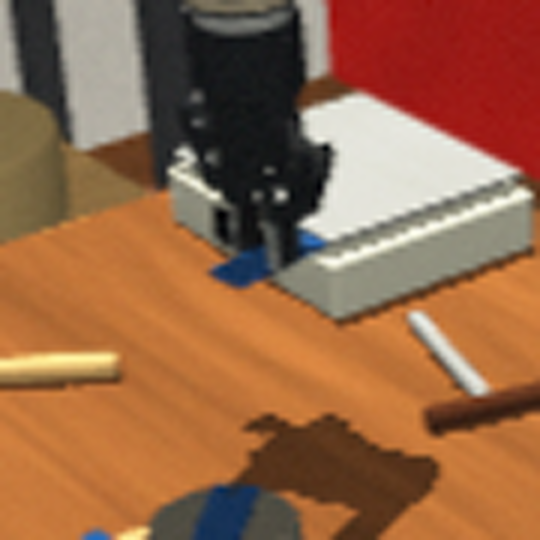

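The tag is held level (blue patch at (280,139) in the side view, 28 mm opening, 30 N). I'll carry it over the wheel.

Request:
jog_arm(deltas=[[0.7,[-0.008,-0.04,0],[0,0,0]],[0.7,[-0.02,-0.1,0],[0,0,0]],[0.7,[-0.033,-0.17,0],[0,0,0]],[0.7,[-0.047,-0.24,0],[0,0,0]],[0.7,[-0.061,-0.31,0],[0,0,0]],[0.7,[-0.075,-0.38,0],[0,0,0]],[0.7,[-0.089,-0.45,0],[0,0,0]],[0.7,[-0.103,-0.52,0],[0,0,0]],[0.7,[-0.117,-0.59,0],[0,0,0]],[0.7,[-0.131,-0.65,0],[0,0,0]],[0.7,[-0.142,-0.7,0],[0,0,0]],[0.7,[-0.149,-0.725,0],[0,0,0]]])

```text
t: 15.48
tool_pos: [0.5134, 0.054, 0.1176]
tool_rot: [3.136, 0.193, -0.007]
contact_force: [-0.2, 0.3, -1.4]
opening: 0.0289
grip_force: 29.7
```

Request:
jog_arm(deltas=[[0.7,[-0.008,-0.04,0],[0,0,0]],[0.7,[-0.02,-0.1,0],[0,0,0]],[0.7,[-0.033,-0.17,0],[0,0,0]],[0.7,[-0.047,-0.24,0],[0,0,0]],[0.7,[-0.061,-0.31,0],[0,0,0]],[0.7,[-0.075,-0.38,0],[0,0,0]],[0.7,[-0.089,-0.45,0],[0,0,0]],[0.7,[-0.103,-0.52,0],[0,0,0]],[0.7,[-0.117,-0.59,0],[0,0,0]],[0.7,[-0.131,-0.65,0],[0,0,0]],[0.7,[-0.142,-0.7,0],[0,0,0]],[0.7,[-0.149,-0.725,0],[0,0,0]]])

```text
t: 16.48
tool_pos: [0.4549, -0.2353, 0.1188]
tool_rot: [-3.134, -0.194, 0.003]
contact_force: [0.6, -0.8, 0.2]
opening: 0.0286
grip_force: 29.7
```

Request:
jog_arm(deltas=[[0.7,[0,0,0],[0,0,0]],[0.7,[0,0,0],[0,0,0]],[0.7,[0,0,0],[0,0,0]]])

```text
t: 16.73
tool_pos: [0.456, -0.2329, 0.1196]
tool_rot: [-3.134, -0.198, 0.001]
contact_force: [0.1, -0.2, -0.8]
opening: 0.0285
grip_force: 29.7
```

Request:
jog_arm(deltas=[[0.7,[0.004,-0.001,-0.03],[0,0,0]],[0.7,[0.004,-0.001,-0.07],[0,0,0]],[0.7,[0.004,-0.001,-0.11],[0,0,0]],[0.7,[0.004,-0.001,-0.14],[0,0,0]],[0.7,[0.004,-0.001,-0.16],[0,0,0]],[0.7,[0.004,-0.001,-0.17],[0,0,0]],[0.7,[0.004,-0.001,-0.176],[0,0,0]],[0.7,[0.004,-0.001,-0.179],[0,0,0]],[0.7,[0.004,-0.001,-0.179],[0,0,0]],[0.7,[0.004,-0.001,-0.179],[0,0,0]]])

```text
t: 17.57
tool_pos: [0.4581, -0.2349, 0.0495]
tool_rot: [3.135, 0.196, 0.002]
contact_force: [0.3, -0.1, 1.5]
opening: 0.0286
grip_force: 29.7
```

Request:
jog_arm(deltas=[[0.7,[0,0.002,-0.002],[0,0,0]],[0.7,[0,0.002,-0.004],[0,0,0]],[0.7,[0,0.002,-0.006],[0,0,0]],[0.7,[0,0.002,-0.007],[0,0,0]],[0.7,[0,0.002,-0.007],[0,0,0]]])

```text
t: 17.98
tool_pos: [0.4577, -0.2339, 0.0462]
tool_rot: [3.135, 0.196, 0.0]
contact_force: [-0.9, -0.6, 2.7]
opening: 0.0288
grip_force: 29.9
```

Touching down, so I'll open gently and lift away.

Request:
jog_arm(deltas=[[0.3,[0,0,0],[0,0,0]],[0.2,[0,0,0],[0,0,0]],[0.1,[0,0,0],[0,0,0]],[0,[0,0,0],[0,0,0]],[0,[0,0,0],[0,0,0]],[0,[0,0,0.02],[0,0,0]],[0,[0,0,0.06],[0,0,0]],[0,[0,0,0.15],[0,0,0]],[0,[0,0,0.25],[0,0,0]],[0,[0,0.2,0.35],[0,0,0]],[0,[0,0.3,0.35],[0,0,0]],[0,[0,0.4,0.35],[0,0,0]]])

```text
t: 18.98
tool_pos: [0.4588, -0.1147, 0.1843]
tool_rot: [3.133, 0.192, 0.008]
contact_force: [0.6, 0.2, -0.4]
opening: 0.0426
grip_force: 0.0
```

Request:
jog_arm(deltas=[[0,[0.1,0.4,0],[0,0,0]],[0,[0.1,0.4,0],[0,0,0]],[0,[0.1,0.4,0],[0,0,0]],[0,[0.1,0.4,0],[0,0,0]],[0,[0.1,0.4,0],[0,0,0]],[0,[0.1,0.4,0],[0,0,0]]])

```text
t: 19.48
tool_pos: [0.4977, 0.047, 0.1811]
tool_rot: [3.135, 0.203, 0.001]
contact_force: [-0.0, -0.2, -0.6]
opening: 0.0425
grip_force: 0.0
```

```bash
python3 - <<'E'
from h import *
s=snap('side','s8.png'); im=snap('top','t8.png'); blobs(im,z=.045,amin=10);blobs(im,z=.051,amin=10)
a=cv2.resize(s[190:290,300:440,::-1],None,fx=2.85,fy=2.85,interpolation=cv2.INTER_CUBIC);b=cv2.resize(im[190:260,350:450,::-1],None,fx=3.99,fy=3.99,interpolation=cv2.INTER_CUBIC)
cv2.imwrite('pics/c8.png',np.vstack([a,b[:,:a.shape[1]]]) if b.shape[1]>=a.shape[1] else a)
E
```

```text
[404 209  16  27 273] [412.  222.4] [ 0.4569 -0.2349]
[252 216  24  25 225] [263.6 228.2] [0.4405 0.202 ]
[389 240  45   5 155] [410.5 241.9] [ 0.4    -0.2297]
[243 246  37   5 122] [260.6 247.9] [0.3828 0.2104]
[404 209  16  27 273] [412.  222.4] [ 0.4567 -0.2339]
[252 216  24  25 225] [263.6 228.2] [0.4404 0.2012]
[389 240  45   5 155] [410.5 241.9] [ 0.4    -0.2288]
[243 246  37   5 122] [260.6 247.9] [0.3829 0.2096]
```

View pics/c8.png

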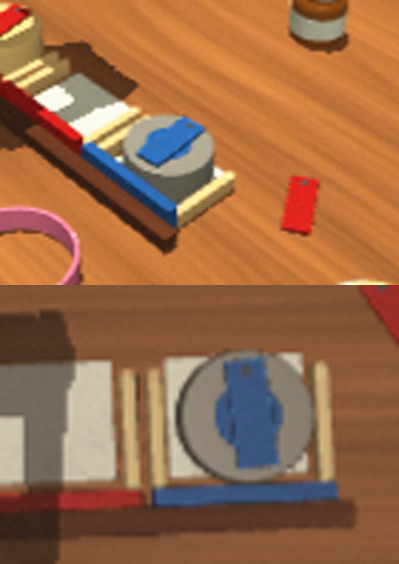

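The tag lies flat and centred on the wheel (about (412,222) in the top view). The wheel touches the blue board and the red tag is untouched, so I'll hand it in.

```bash
python3 -c "
from station import ctrl
print(ctrl.finish_job())"
```

```text
the job is handed in; nothing more can be done
None
```

The grey wheel with the blue disc now sits against the end board of the empty blue bay with the blue tag flat on its middle; the job was handed in after about 20 s of robot time, with no verdict returned.

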